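Turn the raffle tag in the twist chute

TASK

At the raffle corner, take the yellow prize tag out of the wooden rack and, with its yellow face towards the side of the chute that has the green dots, drop it upright through the slot on top of the twist chute. It must come to rest standing at the bottom of the chute turned half round, its yellow face away from the green dots. Leave the red and the blue tag in the rack.

Things in the scene. Friction and masses are not known exactly. Their poses are not given: they have to be found in the camera images.
- yellow_tag: the rigid tag to post: a plate 8 mm thick (its x), 48 mm wide (its y) and 54 mm tall (its z), 30 g; the face on its -x side is yellow with a white ring, its back (+x) and edges are white. Origin: middle of its lower edge. It starts standing in one of the three rack slots, lower edge 8 mm above the table, yellow face to the rack's front; the top 30 mm stick out of the rack
- yellow_tag_edge (a point): middle of one upright edge of the yellow tag: 24 mm to +y and 27 mm up from the tag's origin (the left edge as seen by one who looks along the tag's +x axis)
- red_tag: a like tag with a red face, in another slot of the rack; leave it there. The rack is a fixed wooden bar 60 mm (tag x) by 230 mm (tag y), 32 mm high, its three slots in a row along y, 75 mm apart from centre to centre
- blue_tag: a like tag with a blue face, in another slot of the rack; leave it there
- chute: the fixed twist chute, 238 mm tall: a clear tube, 56 mm bore, on a grey 100 x 100 x 8 mm foot, with two orange spiral ramps inside. Origin: centre of the foot's underside, on the tube's axis. Green dots on foot and cap mark its front (-x). A tag let go in the mouth falls, is turned half round about the upright axis by the ramps, and stops in a groove along y, lower edge 8 mm up
- chute_mouth (a point): centre of the chute's mouth, on its axis, 226 mm above its foot's underside: top of a slot 54 mm along the chute's y by 16 mm along its x and 8 mm deep, through which the tag falls with its width along y. Above it a funnel widens to 76 x 38 mm at the rim, 12 mm higher. Axes as the chute's

How it is judged:
By the outcome, as a careful person would: the job done as asked, in the order asked, and still so for the second after the job is handed in, with the robot touching nothing.
It also fails if it takes over 48 s, if anything falls off the work surface, if the arm or the gripper's body presses on something with over 40 N, if the wrist force passes 120 N, or if a joint passes its speed limit or range.

ROBOT

A 6-joint arm with a two-finger parallel gripper is mounted at the origin on a cart in front of the work surface, level with it; the furniture and walls round the work are solid. World frame = base frame: x ahead of the robot, y to its left, z up, the work surface at z = 0. Lengths are in m, angles in rad, forces in N, time in s.
With the tool pointing down it reaches from about 0.425 to 0.95 m from the base axis. Payload 14.7 kg.
Tool frame: the origin (TCP) lies at the very end of the fingers, on their centre line; the grasp point (between the pads) lies manip.grasp_offset behind it (manip.grasp_offset is the distance from the TCP to the grasp point, in m); z points along the fingers, y is the line along which they close (so a half turn about z gives the same grasp; the last joint's range is limited). The gripper opens to 85 mm and grips with 20 to 120 N. Pads are 22 mm wide; open, the fingers measure 114 mm over their backs; the gripper's body (76 mm by 85 mm) begins 54 mm behind the grasp point. The pads swing forward as they close: fully open they stand 13 mm farther back than shut.
Start: joints at [1.092, 0.48, 1.596, -0, 1.065, -0.047], TCP at [0.272, 0.59, 0.231] pointing down, gripper open.
Joint ranges: [-2.75, 2.75], [-0.82, 2.05], [0.23, 2.67], [-1.56, 4.7], [0.09, 2.69], [-2.92, 2.92]. Speed limits (rad/s): [1.89, 1.89, 2.39, 3.01, 3.01, 3.01].

INTERFACE

Orientations are given as a unit quaternion [x, y, z, w].
In Python, from station import telemetry, cams, sign_off, manip gives the robot as it stands.
- The arm moves only by the tool jog_arm, never from a script. Its argument "commands" is a list of rows, each a list of 4 numbers: the shift along the tool's x, y, z in cm, then the turn about the tool's z in degrees. In form: [[tx, ty, tz, turn], ...]. A call has 1 to 12 rows; each row shifts and turns the commanded pose from where the row before left it, along the tool's axes as they then stand; what a row does not reach is not made up. A row lasts 1/10 s, in which the tool goes at most 50 mm and 8.59 degrees, less where a joint would pass 70% of its speed; a pose out of reach is approached as far as the arm can. A call with a gripper value outside its range is refused whole. "claw" is the closure, from 0 (fully open) to 1 (shut), set as the call begins (left out, the last holds). The fingers move at their own pace and stop on an object; "squeeze" is the grip in N (left out, the last holds). Time passes only in rows, so rows that do not move let the fingers close. It gives the time, the measured TCP pose, the force, the opening and the grip force at its end, in the units of the state.
- telemetry.state(): the state, without advancing time (a new reading comes with each control period).
- cams.read_camera(name): name is "scene" or "top" or "wrist"; returns the picture (400x640x3 uint8, blue, green, red); there is no depth.
- cams.camera_model(name): a dict with "fovy" (degrees; the focal length in pixels is half the picture's height over the tangent of half this angle, whatever the lens; pixels are square), "cx", "cy" (the principal point, pixels), "distortion" ([k1, k2, p1, p2, k3] as OpenCV has them; the pictures are not rectified), "cam_to_world" (4x4, takes a point from camera to world coordinates); the wrist camera has in their place "T_tool_cam" (4x4, takes a point from camera to tool coordinates, whose origin is the TCP and whose axes are the flange's). Camera axes: x right, y down, z forward; pixel columns grow to the right and rows downward; lengths in m; the calibration is good to about 2 mm. A picture is of the moment at which its call begins: read the wrist's pose just before it. camera_model takes no time and is no camera call.
- sign_off(): hands the job in; it is judged then, once.
The state is a dict: "clock": time; "joint_pos": joint angles; "dq": joint speeds; "tau": joint torques, N m; "ee_pos": TCP position; "orientation": TCP orientation; "wrist_force": force on the tool from outside, world axes, zero at the start; "wrist_torque": the same for the moment, N m; "opening": finger opening in m; "grasp_force": force on a finger pad.
Only numpy, scipy, OpenCV 4.12 (cv2) and the standard library are available. Lean on these libraries where they do the work, as an engineer would, in place of code of your own. Each camera call takes 0.05 s, during which the arm holds its last target. There are 200 camera calls.

## Working session

There is one attempt and no reset: what is moved stays moved. The work goes in short steps, Python scripts to look and compute and a tool call to move; the robot and the scene stay as the last step left them, time stands still between calls to the robot, and variables do not carry over. Pictures are saved under pics/ and viewed, at most 10 in all, crops included, and the job is handed in when it is done.

Besides the shell and the picture viewer there is one more tool, called after ">>>" as name([rows], argument=value, ...), one row to a line, values as JSON. jog_arm: Moves the arm, as the interface text tells. Its arguments: {"type":"object","properties":{"commands":{"type":"array"},"claw":{"type":"number"},"squeeze":{"type":"number"}},"required":["commands"]}

```bash
mkdir -p pics; python3 - <<'E'
from station import telemetry, cams, manip
import cv2, numpy as np
s=telemetry.state(); print(s['clock'],s['ee_pos'],s['orientation'],s['opening'],manip.grasp_offset)
for n in ("scene","top"):
    cv2.imwrite(f"pics/{n}0.png",cams.read_camera(n)); m=cams.camera_model(n)
    print(n,m['fovy'],m['cx'],m['cy'],m['distortion'],np.round(m['cam_to_world'],4).tolist())
m=cams.camera_model("wrist");print(m['fovy'],m['cx'],m['cy'],m['distortion'],np.round(m['T_tool_cam'],4).tolist())
E
```

```text
0.0 [0.27180581 0.58999157 0.23067081] [ 2.14193484e-01  9.76791070e-01 -5.74865454e-04 -1.60047684e-04] 0.08501745543860637 0.0187
scene 55.37020802191113 318.2064797990555 202.24651533398637 [-0.03086341  0.          0.          0.          0.        ] [[-0.7254, -0.3436, 0.5965, 0.0342], [-0.688, 0.3897, -0.6122, 0.5864], [-0.0221, -0.8545, -0.519, 0.6184], [0.0, 0.0, 0.0, 1.0]]
top 42.09303402945901 317.42534042301725 194.1807468526242 [-0.13259398  0.          0.          0.          0.        ] [[0.0127, -0.9838, 0.1788, 0.2635], [-0.9999, -0.0134, -0.0028, 0.0582], [0.0051, -0.1787, -0.9839, 1.5932], [0.0, 0.0, 0.0, 1.0]]
66.31761926028443 318.76351327536355 199.17084358735158 [0.01067936 0.         0.         0.         0.        ] [[0.0003, -0.9452, -0.3263, 0.0839], [1.0, 0.0003, -0.0002, 0.0013], [0.0003, -0.3263, 0.9452, -0.1419], [0.0, 0.0, 0.0, 1.0]]
```

View pics/scene0.png

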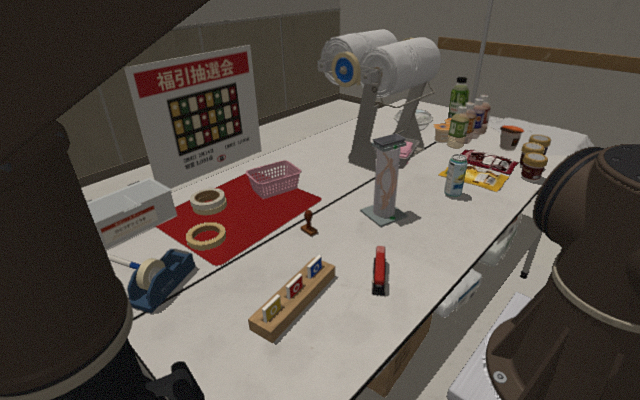

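View pics/top0.png

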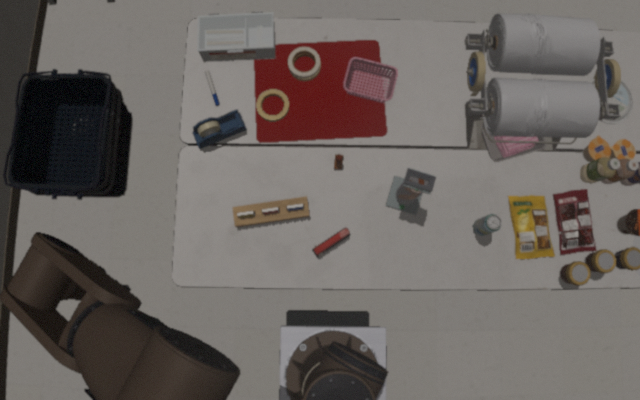

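The scene picture shows the rack with yellow tag at (272,308), red (295,287), blue (316,268), and the chute at (385,180). In the top view the rack is at (271,212) and the chute at (407,195). I'll enlarge these areas for measuring.

```bash
cat > h.py <<'E'
import cv2,numpy as np
from station import cams,telemetry
from scipy.spatial.transform import Rotation as R
def model(n,state=None):
    m=cams.camera_model(n)
    if n=="wrist":
        T=np.eye(4);T[:3,:3]=R.from_quat(state['orientation']).as_matrix();T[:3,3]=state['ee_pos'];C=T@np.array(m['T_tool_cam'])
    else: C=np.array(m['cam_to_world'])
    f=200/np.tan(np.radians(m['fovy'])/2)
    return np.array([[f,0,m['cx']],[0,f,m['cy']],[0,0,1]]),np.array(m['distortion']),C
def proj(M,P):
    K,d,C=M;W=np.linalg.inv(C)
    return cv2.projectPoints(np.array(P,float).reshape(-1,1,3),cv2.Rodrigues(W[:3,:3])[0],W[:3,3],K,d)[0].reshape(-1,2)
def onz(M,px,z):
    K,d,C=M;u=cv2.undistortPoints(np.array(px,float).reshape(-1,1,2),K,d).reshape(-1,2)
    r=np.c_[u,np.ones(len(u))]@C[:3,:3].T
    return C[:3,3]+r*((z-C[2,3])/r[:,2])[:,None]
E
python3 - <<'E'
import cv2,numpy as np
s=cv2.imread("pics/scene0.png");t=cv2.imread("pics/top0.png")
def c(im,x,y,w,h,W,H): 
    o=cv2.resize(im[y:y+h,x:x+w],(W,H),interpolation=cv2.INTER_CUBIC); return cv2.convertScaleAbs(o,alpha=1.5)
a=np.vstack([c(s,245,255,100,75,400,300),c(t,225,190,100,75,400,300)])
b=np.vstack([c(s,345,130,80,100,400,500)[:,:],c(t,380,165,80,20,400,100)])
b=np.hstack([c(s,350,130,65,100,195*2,600)])
cv2.imwrite("pics/m1.png",np.hstack([a,b]))
cv2.imwrite("pics/m2.png",c(t,380,163,66,66,594,594))
E
```

```text
(no output)
```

View pics/m1.png

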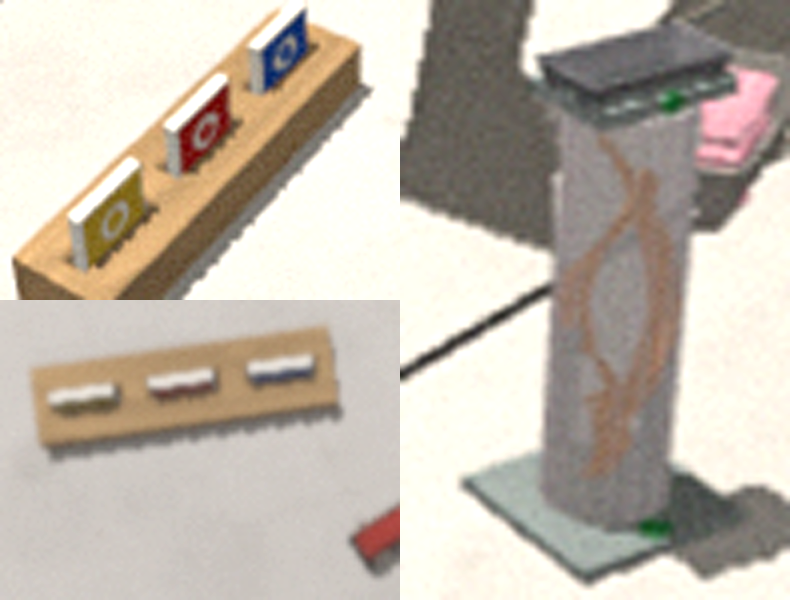

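View pics/m2.png

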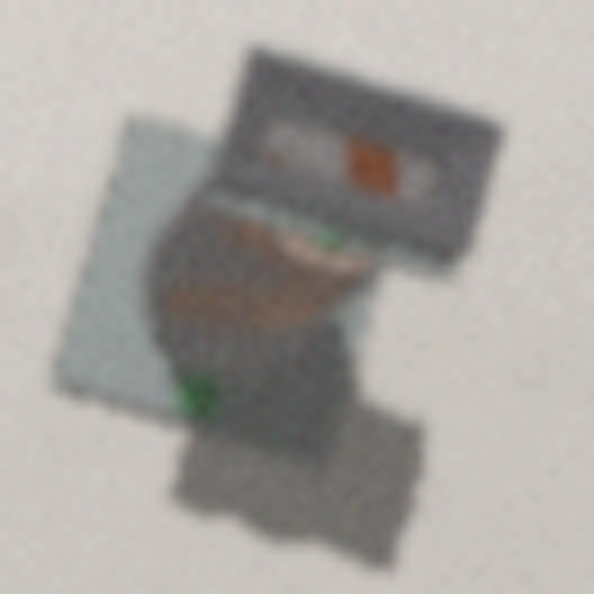

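The crops (top: 4x and 9x, scene: 4x and 6x) give the tag top faces, rim corners, foot corners and dots. The green dots are on the image-bottom side (−x). I'll compute the poses.

```bash
python3 - <<'E'
from h import *
T=model("top");S=model("scene")
u=lambda p,x0,y0,k:[[x0+(a+.5)/k-.5,y0+(b+.5)/k-.5] for a,b in p]
P=onz(T,u([(83,94.5),(182,81),(280,66)],225,190,4),.062);print("tag tops",P.round(4).tolist())
d=P[0]-P[2];print("yaw rack",np.degrees(np.arctan2(-d[0],d[1])),np.linalg.norm(d))
Q=onz(S,u([(107,190),(198,103),(279,33)],245,255,4),.062);print("scene tops",Q.round(4).tolist())
r=onz(T,u([(255,47),(503,127),(458,265),(213,188)],380,163,9),.238);print("rim",r.round(4).tolist(),r.mean(0))
d=r[0]-r[1];print("yaw",np.degrees(np.arctan2(-d[0],d[1])),np.linalg.norm(d),np.linalg.norm(r[0]-r[3]))
f=onz(T,u([(130,115),(58,388)],380,163,9),.008);print("foot L",f.round(4).tolist());d=f[0]-f[1];print(np.degrees(np.arctan2(d[1],d[0])))
c=onz(S,u([(63,483),(188,580)],350,130,6),.008);print("foot scene",c.round(4).tolist())
c=onz(S,u([(140,60),(337,53),(160,92),(265,22)],350,130,6),.238);print("rim scene",c.round(4).tolist())
E
```

```text
tag tops [[0.4811, 0.2678, 0.062], [0.4923, 0.1942, 0.062], [0.5047, 0.1214, 0.062]]
yaw rack 9.140739712106106 0.14834183081337862
scene tops [[0.4815, 0.2671, 0.062], [0.4933, 0.194, 0.062], [0.5007, 0.1248, 0.062]]
rim [[0.5853, -0.188, 0.238], [0.562, -0.2623, 0.238], [0.5198, -0.2475, 0.238], [0.5421, -0.1745, 0.238]] [ 0.55229967 -0.21809797  0.238     ]
yaw -17.389401219624226 0.07791989535323655 0.04523638918548611
foot L [[0.6149, -0.1854, 0.008], [0.5183, -0.1591, 0.008]]
-15.226338264748133
foot scene [[0.6113, -0.1834, 0.008], [0.5163, -0.1557, 0.008]]
rim scene [[0.5813, -0.1865, 0.238], [0.5209, -0.249, 0.238], [0.5536, -0.1631, 0.238], [0.5656, -0.2598, 0.238]]
```

```bash
cat >> h.py <<'E'
def plan(goal,yaw,n):
    "rows taking TCP to goal with tool y at angle yaw (deg, world)"
    s=telemetry.state();Rm=R.from_quat(s['orientation']);M=Rm.as_matrix()
    a0=np.degrees(np.arctan2(M[1,1],M[0,1]));turn=-((yaw-a0+180)%360-180)
    d=(np.array(goal)-s['ee_pos'])*100/n
    print(s['clock'],"pos",s['ee_pos'].round(4),"yaw",a0.round(2),"z",M[:,2].round(4),"turn",turn.round(2),"F",np.round(s['wrist_force'],1),"open",s['opening'])
    for i in range(n):
        Q=(Rm*R.from_euler('z',turn*i/n,degrees=True)).as_matrix()
        print([*np.round(Q.T@d,2).tolist(),round(turn/n,2)])
E
python3 -c "
from h import *
plan([.481,.2675,.15],8.5,10)"
```

```text
0.1 pos [0.2719 0.59   0.2308] yaw 65.26 z [-5.e-04 -9.e-04 -1.e+00] turn 56.76 F [ 0.1 -0.4  0.3] open 0.08547364775678266
[-3.25, -2.05, 0.81, np.float64(5.68)]
[-3.44, -1.72, 0.81, np.float64(5.68)]
[-3.59, -1.37, 0.81, np.float64(5.68)]
[-3.71, -1.01, 0.81, np.float64(5.68)]
[-3.79, -0.64, 0.81, np.float64(5.68)]
[-3.83, -0.26, 0.81, np.float64(5.68)]
[-3.84, 0.12, 0.81, np.float64(5.68)]
[-3.81, 0.5, 0.81, np.float64(5.68)]
[-3.74, 0.87, 0.81, np.float64(5.68)]
[-3.64, 1.24, 0.81, np.float64(5.68)]
```

>>> jog_arm([
  [-3.25, -2.05, 0.8, 5.7],
  [-3.45, -1.7, 0.8, 5.7],
  [-3.6, -1.35, 0.8, 5.7],
  [-3.7, -1.0, 0.8, 5.7],
  [-3.8, -0.65, 0.8, 5.7],
  [-3.85, -0.25, 0.8, 5.7],
  [-3.85, 0.1, 0.8, 5.7],
  [-3.8, 0.5, 0.8, 5.7],
  [-3.75, 0.85, 0.8, 5.7],
  [-3.65, 1.25, 0.8, 5.5],
  [0, 0, 0, 0],
  [0, 0, 0, 0],
], claw=0, squeeze=30)

```text
clock: 1.3
ee_pos: [0.4811, 0.2666, 0.1509]
orientation: [0.654, 0.757, -0.0, -0.0]
wrist_force: [-0.4, 0.7, -0.4]
opening: 0.0852
grasp_force: 0.0
```

```bash
python3 - <<'E'
from h import *
s=telemetry.state();im=cams.read_camera("wrist");cv2.imwrite("pics/w1.png",im)
plan([.481,.2675,.15],8.5,1)
M=model("wrist",s)
# predicted corners of yellow tag top
y=np.radians(8.5);c=np.array([.481,.2675,.062]);ax=np.array([np.cos(y),np.sin(y),0]);ay=np.array([-np.sin(y),np.cos(y),0])
print(proj(M,[c+i*.004*ax+j*.024*ay for i,j in((-1,-1),(-1,1),(1,1),(1,-1))]).round(1).tolist())
E
```

```text
1.35 pos [0.4808 0.2674 0.1512] yaw 8.47 z [-5.e-04 -1.e-04 -1.e+00] turn -0.03 F [-0.6  0.2 -0.1] open 0.08555419585713274
[0.0, 0.02, 0.12, np.float64(-0.03)]
[[313.0, 231.7], [312.5, 175.4], [322.8, 175.4], [322.6, 231.7]]
```

View pics/w1.png

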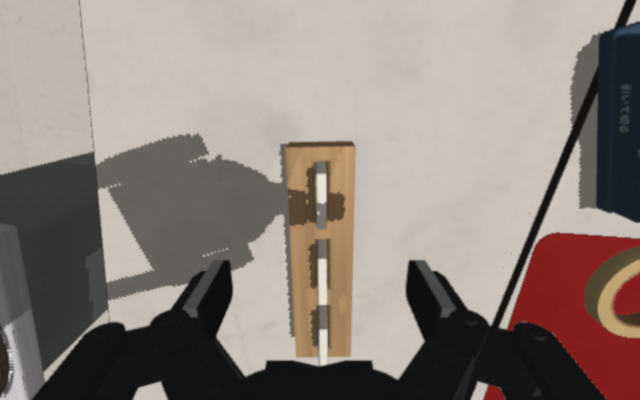

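The yellow tag's top is seen at about (321, 163–228) with predicted (318, 175–232): a few pixels off. I'll measure it finely.

```bash
python3 - <<'E'
import cv2,numpy as np
im=cv2.imread("pics/w1.png")
c=cv2.resize(im[135:245,270:370],None,fx=5.4,fy=5.4,interpolation=cv2.INTER_CUBIC)
cv2.imwrite("pics/w1c.png",cv2.convertScaleAbs(c,alpha=1.3))
E
```

```text
(no output)
```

View pics/w1c.png

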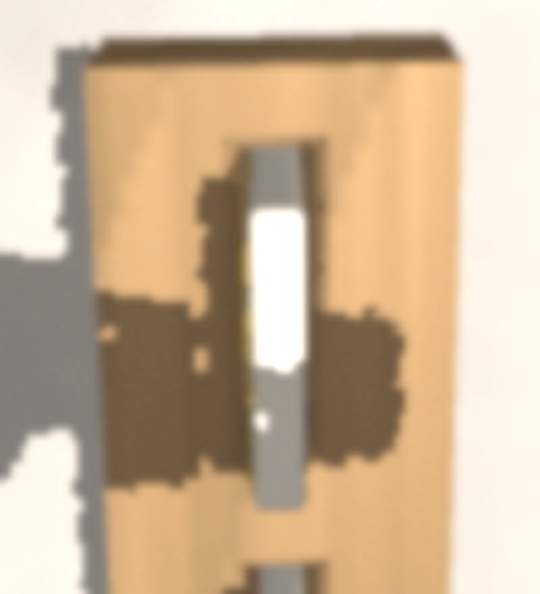

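The tag's top face spans rows 173–229 at column 321.5, upright in the picture. So it sits about 1 to 3 mm right (tool +y) and up to 2 mm toward tool +x, allowing for the finger-centre bias. I'll descend and grip.

>>> jog_arm([
  [0.1, 0.1, 2.8, 0],
  [0, 0, 3.5, 0],
  [0, 0, 3.0, 0],
  [0, 0, 2.0, 0],
  [0, 0, 0, 0],
  [0, 0, 0, 0],
])

```text
clock: 1.95
ee_pos: [0.4815, 0.2694, 0.0387]
orientation: [0.652, 0.758, -0.0, -0.0]
wrist_force: [0.4, -0.1, 0.6]
opening: 0.0853
grasp_force: 0.0
```

>>> jog_arm([
  [0, 0, 0, 0],
  [0, 0, 0, 0],
  [0, 0, 0, 0],
  [0, 0, 0, 0],
  [0, 0, 0, 0],
  [0, 0, 0, 0],
  [0, 0, 0, 0],
  [0, 0, 0, 0],
], claw=1, squeeze=30)

```text
clock: 2.75
ee_pos: [0.482, 0.2686, 0.0385]
orientation: [0.653, 0.757, 0.0, 0.0]
wrist_force: [-0.8, -0.3, 5.1]
opening: 0.0076
grasp_force: 33.4
```

>>> jog_arm([
  [0, 0, -1.5, 0],
  [0, 0, -3, 0],
  [0, 0, -4.5, 0],
  [0, 0, -4.7, 0],
  [0, 0, -4.7, 0],
  [0, 0, -4.5, 0],
  [0, 0, -3.5, 0],
  [0, 0, -1.7, 0],
  [0, 0, 0, 0],
])

```text
clock: 3.65
ee_pos: [0.4829, 0.269, 0.322]
orientation: [0.653, 0.757, 0.002, 0.001]
wrist_force: [0.4, 0.7, -1.2]
opening: 0.0072
grasp_force: 32.5
```

```bash
python3 - <<'E'
from h import *
im=cams.read_camera("wrist");cv2.imwrite("pics/w2.png",im);s2=cams.read_camera("scene");cv2.imwrite("pics/s2.png",s2)
cv2.imwrite("pics/c2.png",np.hstack([cv2.convertScaleAbs(cv2.resize(im[120:400,220:420],(400,560)),alpha=1.2),cv2.resize(s2[130:340,220:370],(400,560))]))
plan([.5525,-.219,.33],-16.3,12)
E
```

```text
3.75 pos [0.4817 0.2684 0.3189] yaw 8.46 z [-1.e-04 -1.e-04 -1.e+00] turn 24.76 F [ 1.3 -0.4 -0.6] open 0.0076428699009712655
[-4.1, -0.01, -0.09, np.float64(2.06)]
[-4.1, 0.13, -0.09, np.float64(2.06)]
[-4.1, 0.28, -0.09, np.float64(2.06)]
[-4.08, 0.43, -0.09, np.float64(2.06)]
[-4.06, 0.58, -0.09, np.float64(2.06)]
[-4.04, 0.72, -0.09, np.float64(2.06)]
[-4.01, 0.87, -0.09, np.float64(2.06)]
[-3.98, 1.01, -0.09, np.float64(2.06)]
[-3.94, 1.15, -0.09, np.float64(2.06)]
[-3.9, 1.29, -0.09, np.float64(2.06)]
[-3.85, 1.43, -0.09, np.float64(2.06)]
[-3.79, 1.57, -0.09, np.float64(2.06)]
```

View pics/c2.png

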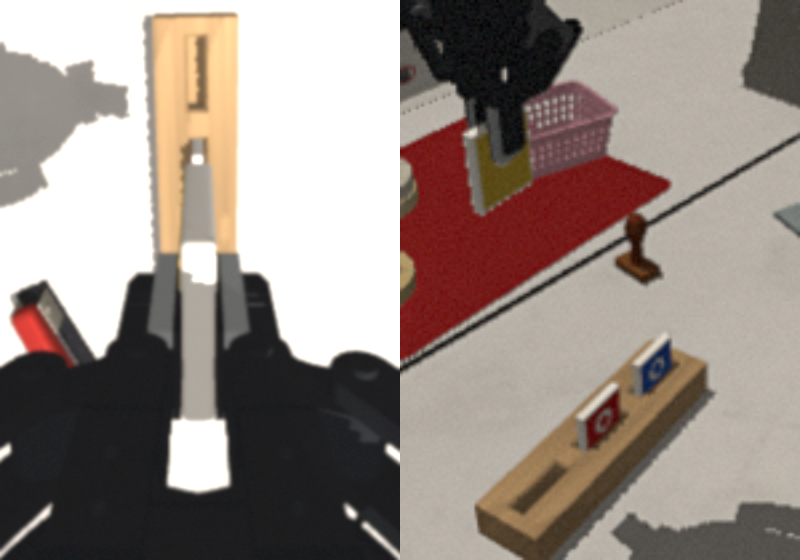

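The tag is held upright, yellow face toward −x, with red and blue still in the rack. The tag's far upright edge runs from (319,190) at the bottom to (319.5,241) at the top. Now I'll carry it to the chute, kept high, and compute the in-hand offset.

>>> jog_arm([
  [-4.1, 0, -0.1, 2.1],
  [-4.1, 0.15, -0.1, 2.1],
  [-4.1, 0.3, -0.1, 2.1],
  [-4.1, 0.45, -0.1, 2.1],
  [-4.05, 0.6, -0.1, 2.1],
  [-4.05, 0.7, -0.1, 2.1],
  [-4.0, 0.85, -0.1, 2.1],
  [-4.0, 1.0, -0.1, 2.1],
  [-3.95, 1.15, -0.1, 2.0],
  [-3.9, 1.3, -0.1, 2.0],
  [-3.85, 1.4, -0.1, 2.0],
  [-3.8, 1.6, 0, 2.0],
])

```text
clock: 4.95
ee_pos: [0.5511, -0.2209, 0.3285]
orientation: [0.801, 0.599, -0.001, -0.001]
wrist_force: [0.9, 0.2, -0.6]
opening: 0.0074
grasp_force: 32.5
```

>>> jog_arm([
  [0, 0, 0, 0],
  [0, 0, 0, 0],
  [0, 0, 0, 0],
])

```text
clock: 5.25
ee_pos: [0.5512, -0.2186, 0.3291]
orientation: [0.8, 0.6, -0.0, -0.001]
wrist_force: [-0.1, 0.4, -0.8]
opening: 0.0074
grasp_force: 32.5
```

```bash
python3 - <<'E'
from h import *
K,d,_=model("top")
s=telemetry.state();im=cams.read_camera("wrist");cv2.imwrite("pics/w3.png",im)
t=cams.read_camera("top");sc=cams.read_camera("scene");cv2.imwrite("pics/t3.png",t);cv2.imwrite("pics/s3.png",sc)
plan([.5525,-.219,.33],-16.3,1)
m=cams.camera_model("wrist");K=model("wrist",s)[0];M=(K,np.array(m['distortion']),np.array(m['T_tool_cam']))
# tag in tool frame: top at z=-.0235 , bottom at +.0305
print("tag tool far bottom, far top, near top",proj(M,[[.024,0,.0305],[.024,0,-.0235],[-.024,0,-.0235]]).round(1).tolist(), "1mm:",proj(M,[[.025,0,.0305],[.025,0,-.0235]]).round(1).tolist())
Mw=model("wrist",s);y=np.radians(-16.3);c=np.array([.5525,-.219,.238]);ax=np.array([np.cos(y),np.sin(y),0]);ay=np.array([-np.sin(y),np.cos(y),0])
print("rim pred",proj(Mw,[c+i*.0205*ax+j*.039*ay for i,j in((-1,-1),(-1,1),(1,1),(1,-1))]).round(1).tolist())
a=cv2.resize(im[150:400,240:400],(400,600),interpolation=cv2.INTER_CUBIC);b=cv2.resize(sc[70:190,340:420],(400,600),interpolation=cv2.INTER_CUBIC)
cv2.imwrite("pics/c3.png",np.hstack([cv2.convertScaleAbs(a,alpha=1.3),b]))
E
```

```text
5.4 pos [ 0.5517 -0.2184  0.3301] yaw -16.26 z [-4.e-04  3.e-04 -1.e+00] turn 0.04 F [0.2 0.2 0.2] open 0.007200401376940098
[-0.04, 0.09, 0.01, np.float64(0.04)]
tag tool far bottom, far top, near top [[318.1, 202.0], [317.9, 244.0], [317.9, 333.7]] 1mm: [[318.1, 200.5], [317.9, 241.9]]
rim pred [[295.9, 248.0], [293.5, 157.3], [346.8, 157.3], [344.1, 248.0]]
```

View pics/c3.png

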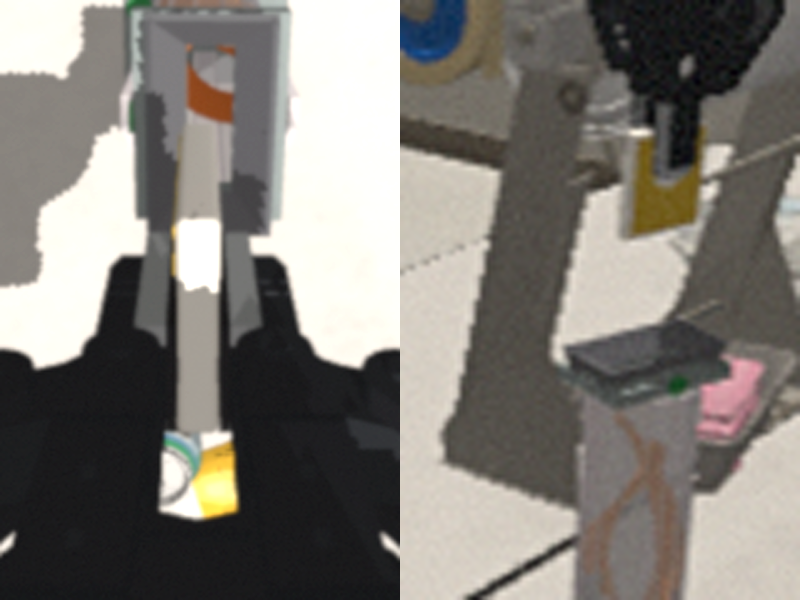

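The tag is upright over the mouth. Slot centre column 324.8 matches the tag's extrapolated axis at 324.9. Along the width, the rim's far edge (row 155) and the tag's far top edge (240) are both shifted about 2 mm the same way, so the two are aligned. The yellow face is on the green-dot side. I'll descend in stages and check force.

>>> jog_arm([
  [0.05, 0, 2.0, 0],
  [0, 0, 2.0, 0],
  [0, 0, 1.5, 0],
  [0, 0, 1.0, 0],
  [0, 0, 0.5, 0],
  [0, 0, 0.2, 0],
  [0, 0, 0, 0],
  [0, 0, 0, 0],
])

```text
clock: 6.2
ee_pos: [0.5522, -0.219, 0.2589]
orientation: [0.8, 0.599, 0.0, 0.0]
wrist_force: [-0.7, -0.3, 0.3]
opening: 0.0073
grasp_force: 32.5
```

>>> jog_arm([
  [0, 0, 0.3, 0],
  [0, 0, 0.3, 0],
  [0, 0, 0.2, 0],
  [0, 0, 0, 0],
  [0, 0, 0, 0],
  [0, 0, 0, 0],
])

```text
clock: 6.8
ee_pos: [0.552, -0.219, 0.2504]
orientation: [0.8, 0.599, 0.0, 0.0]
wrist_force: [-1.1, 0.5, -0.8]
opening: 0.0072
grasp_force: 32.5
```

No contact force, and the tag's lower edge is about 6 mm inside the slot. Releasing.

>>> jog_arm([
  [0, 0, 0, 0],
  [0, 0, 0, 0],
  [0, 0, 0, 0],
  [0, 0, 0, 0],
  [0, 0, 0, 0],
  [0, 0, 0, 0],
  [0, 0, 0, 0],
  [0, 0, 0, 0],
  [0, 0, 0, 0],
  [0, 0, 0, 0],
], claw=0)

```text
clock: 7.8
ee_pos: [0.5519, -0.219, 0.2503]
orientation: [0.8, 0.599, 0.0, 0.0]
wrist_force: [0.3, 0.2, -0.5]
opening: 0.0854
grasp_force: 0.0
```

>>> jog_arm([
  [0, 0, -2, 0],
  [0, 0, -4, 0],
  [0, 0, -4, 0],
  [0, 0, -2, 0],
  [0, 0, 0, 0],
  [0, 0, 0, 0],
])

```text
clock: 8.4
ee_pos: [0.5519, -0.2189, 0.3702]
orientation: [0.8, 0.599, 0.0, 0.0]
wrist_force: [-0.1, 0.3, -0.1]
opening: 0.0854
grasp_force: 0.0
```

```bash
python3 - <<'E'
from h import *
im=cams.read_camera("wrist");sc=cams.read_camera("scene")
cv2.imwrite("pics/w4.png",im);cv2.imwrite("pics/s4.png",sc)
a=cv2.resize(im[120:320,250:390],(400,571),interpolation=cv2.INTER_CUBIC);b=cv2.resize(sc[130:230,350:420],(400,571),interpolation=cv2.INTER_CUBIC)
cv2.imwrite("pics/c4.png",np.hstack([cv2.convertScaleAbs(a,alpha=1.5),cv2.convertScaleAbs(b,alpha=1.4)]))
E
```

```text
(no output)
```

View pics/c4.png

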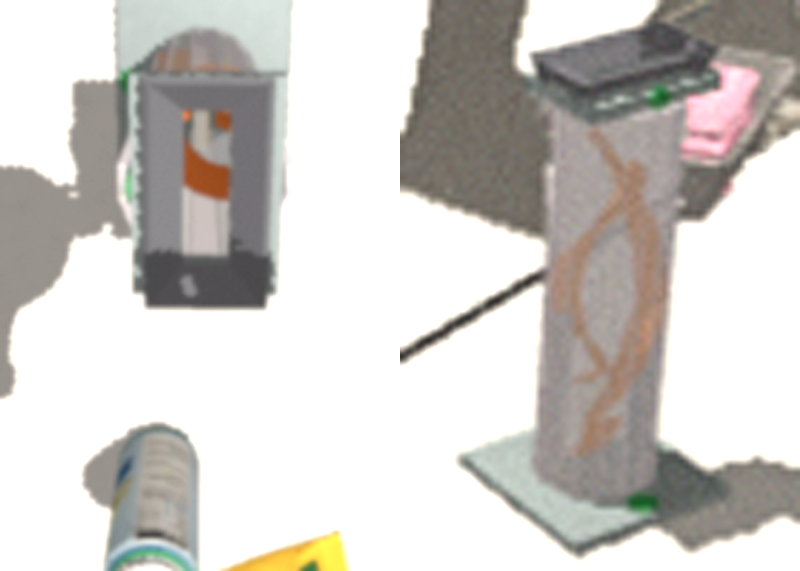

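The mouth is clear, so the tag has gone through. Its pose at the bottom is hard to see through the tube, so I'll difference the scene pictures before and after, overlaid with the expected outline.

```bash
python3 - <<'E'
from h import *
pre=np.mean([cv2.imread(f"pics/{n}.png").astype(float) for n in("scene0","s2","s3")],0)
post=np.mean([cams.read_camera("scene").astype(float) for _ in range(8)],0)
tpre=cv2.imread("pics/top0.png")
M=model("scene");y=np.radians(-16.3);c=np.array([.5525,-.219,0]);ay=np.array([-np.sin(y),np.cos(y),0]);ax=np.array([np.cos(y),np.sin(y),0])
q=proj(M,[c-.004*ax+j*.024*ay+[0,0,z] for j,z in((-1,.008),(1,.008),(1,.062),(-1,.062))]);print(q.round(1).tolist())
m=np.zeros((400,640),np.uint8);cv2.fillPoly(m,[q.round().astype(int)],1);m=cv2.erode(m,np.ones((3,3)))>0
print("pre",pre[m].mean(0).round(1),"post",post[m].mean(0).round(1))
f=lambda i:cv2.resize(np.clip(i,0,255).astype(np.uint8)[160:230,355:415],(260,303),interpolation=cv2.INTER_CUBIC)
D=128+4*(post-pre)
top=np.hstack([f(pre*1.3),f(post*1.3),f(D)])
w=cv2.resize(cv2.imread("pics/w4.png")[145:220,305:340],(260,290),interpolation=cv2.INTER_CUBIC)
w3=cv2.resize(cv2.imread("pics/w3.png")[150:210,290:350],(260,290),interpolation=cv2.INTER_CUBIC)
t=np.mean([cams.read_camera("top").astype(float) for _ in range(6)],0)
tt=cv2.resize(np.clip(t*1.3,0,255).astype(np.uint8)[165:220,380:435],(260,290),interpolation=cv2.INTER_CUBIC)
cv2.imwrite("pics/c5.png",np.vstack([top,np.hstack([w,w3,tt])]))
E
```

```text
[[390.7, 210.6], [377.7, 215.3], [378.9, 199.4], [392.1, 194.8]]
pre [82.4 88.1 97.7] post [ 95.1 100.9 110.7]
```

View pics/c5.png

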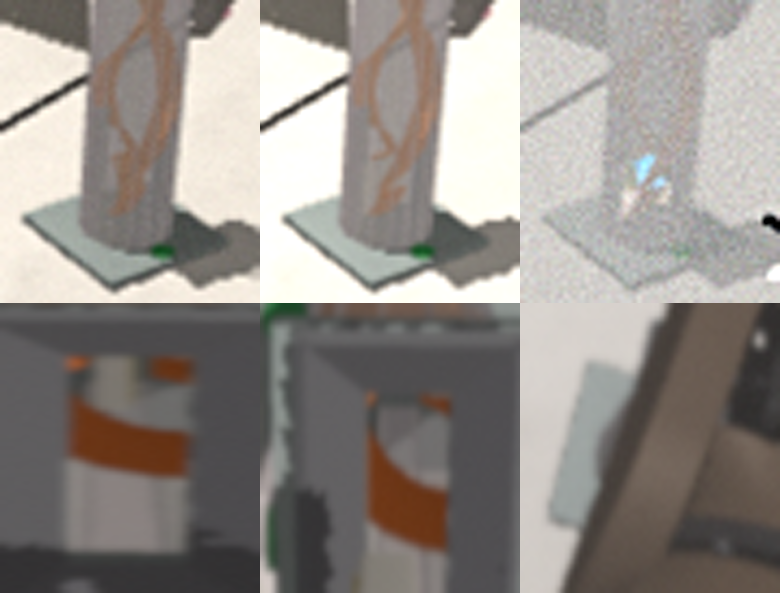

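The difference shows that, within the expected tag outline (378–391, 195–212), the orange ramp is now hidden by white. All colours brighten equally with no yellow, so the white back faces the green dots and the tag stands at the bottom.

```bash
python3 -c "
from station import sign_off
print(sign_off())"
```

```text
the job is handed in; nothing more can be done
None
```

I dropped the yellow tag through the chute with its yellow face to the green dots and handed the job in. In before/after camera images it stands at the bottom with its white back to the dots, and the red and blue tags were still in the rack when last seen, just after the lift.

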